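Tip a heat-spreader plate out of its deep bin and stand it in the bench stand

TASK

Press the front end of the aluminium plate down in the bin's finger pocket so that it tips over the step and stays tipped by itself with its rear end standing up out of the bin. Then take the raised end, draw the plate out and stand it on its long edge in the slot of the bench stand, fully down, centred and let go. Do not disturb the vial, dish, tin or screwdriver.

Things in the scene. Friction and masses are not known exactly. Their poses are not given: they have to be found in the camera images.
- plate: flat drilled aluminium heat-spreader plate, 140 long (its x) x 6 thick (its y) x 50 high (its z), about 0.11 kg; origin at its centre. It starts level on its long edge on the bin's ledge, +x to the bin's rear, its centre 8 (+-2) mm behind the step, its front end overhanging the well to about bin x = -62, its top 3 mm below the rim, with no room beside it for fingers
- bin: grey plastic stock bin fixed to the worktop, deep and narrow: 40 mm wide outside, rim 89 mm high. x runs along it: -x is the front with the sloping face (outermost at x = -93), +x the upright back (ends at x = 87); z up. Origin on the worktop, on the middle plane, straight under the edge of the step in its floor. Rear part, x = -35 to 81: slot 10 mm wide, walled on both sides to the rim
- bin_press (a point): point in the open finger pocket of the bin over the plate's front end, at bin x = -60, z = 86 mm (level with the plate's top at the start). The pocket is 30 mm wide and reaches from x = -35 to the front wall, which leans 30 degrees outward (inner face x = -58 at the well floor, -87 at its lip, z = 56); its side walls fall from z = 89 at x = -35 to 56 at the lip
- bin_step (a point): edge of the step in the bin's floor, the pivot, at bin x = 0, z = 36 mm: behind it the ledge (z = 36), in front the well (floor z = 5). Pressed down about 25 mm at bin_press, with a few newtons, the plate turns about this edge, passes its balance at 15 to 22 degrees and rests by itself about 28 to 30 degrees nose-down, its rear top corner some 27 mm above the rim
- stand: plain steel slotted block fixed to the worktop, 110 long (its x) x 56 wide (y) x 30 mm high; two black-headed clamp screws on each side reach 13 mm out. Straight slot along its x in the middle of its top, open at both ends, 10 mm wide, 18 mm deep (floor at z = 12), mouth chamfered 3 mm. Origin at the centre of its underside. A plate fully down has its centre 37 mm above the origin
- vial: bystander: small glass vial with black cap, 22 mm across, 50 mm high, standing upright; origin under its centre
- dish: bystander: clear petri dish, 61 mm across, 14 mm high; origin under its centre
- tin: bystander: small green tin, 46 x 63 x 18 mm; origin under its centre
- driver: bystander: small yellow-handled screwdriver, 134 mm long, lying; origin under its centre

How it is judged:
By the outcome, as a careful person would: the job done as asked, in the order asked, and still so for the second after the job is handed in, with the robot touching nothing.
It also fails if it takes over 61 s, if anything falls off the work surface, if the arm or the gripper's body presses on something with over 40 N, if the wrist force passes 120 N, or if a joint passes its speed limit or range.

ROBOT

A 6-joint arm with a two-finger parallel gripper is mounted at the origin on a cart in front of the work surface, level with it; the furniture and walls round the work are solid. World frame = base frame: x ahead of the robot, y to its left, z up, the work surface at z = 0. Lengths are in mm, angles in rad, forces in N, time in s.
With the tool pointing down it reaches from about 300 to 775 mm from the base axis. Payload 14.6 kg.
Tool frame: the origin (TCP) lies between the finger pads; the fingertips stand ahead of it and the grasp point (between the pads) lies 11 mm behind it (manip.finger_overhang is the z of the fingertips in the tool frame, in mm); z points along the fingers, y is the line along which they close (so a half turn about z gives the same grasp; the last joint's range is limited). The gripper opens to 94 mm and grips with 3 to 60 N. Pads are 16 mm wide; open, the fingers measure 119 mm over their backs; the gripper's body (75 mm by 177 mm) begins 78 mm behind the grasp point.
Start: joints at [-1.364, 0.3, 1.521, -0, 1.321, -0.067], TCP at [148.709, -529.504, 213.446] pointing down, gripper open.
Joint ranges: [-3.03, 3.03], [-0.79, 2.21], [0.23, 2.52], [-1.04, 4.18], [0, 3.07], [-2.55, 2.55]. Speed limits (rad/s): [2.22, 2.22, 2.57, 3.14, 3.14, 3.14].

INTERFACE

Orientations are given as [roll, pitch, yaw] about the fixed x, y, z axes, in that order (R = Rz(yaw) Ry(pitch) Rx(roll)).
In Python, from cell import manip gives the robot as it stands.
- The arm moves only by the tool jog_arm, never from a script. Its argument "series" is a list of rows, each a list of 7 numbers: the shift along the world's x, y, z as a fraction of full scale, then the turn, a rotation vector about the world's x, y, z as a fraction of full scale, then the closure, from 0 (fully open) to 1 (shut). In form: [[dx, dy, dz, wx, wy, wz, fingers], ...]. A call has 1 to 8 rows; each row is the pose to reach, as a shift and turn from the pose commanded when the call began; what a row does not reach only later rows make up. Full scale, the value 1, is 120 mm for a shift and 90 degrees for a turn. A row lasts 1/12 s, in which the tool goes at most 41.7 mm and 7.16 degrees, less where a joint would pass 70% of its speed; a pose out of reach is approached as far as the arm can. A call with a number of a shift or a turn outside -1 to 1 is refused whole. A call with a gripper value outside its range is refused whole. The fingers move at their own pace and stop on an object; "grip_force" is the grip in N (left out, the last holds). Time passes only in rows, so rows that repeat a pose let the fingers close. It gives the time, the measured TCP pose, the force, the opening and the grip force at its end, in the units of the state.
- manip.read_state(): the state, without advancing time (a new reading comes with each control period).
- manip.camera(name): name is "scene" or "top"; returns a dict with "frame" (420x560x3 uint8, red, green, blue), "vfov" (degrees; the focal length in pixels is half the picture's height over the tangent of half this angle, whatever the lens; pixels are square), "cx", "cy" (the principal point, pixels), "R" (3x3) and "t" (3): a world point X has camera coordinates R X + t. Camera axes: x right, y down, z forward; pixel columns grow to the right and rows downward; lengths in mm; the calibration is good to about 2 mm. A picture is of the moment at which its call begins. There is no depth.
- manip.sign_off(): hands the job in; it is judged then, once.
The state is a dict: "clock": time; "joints": joint angles; "qd": joint speeds; "effort": joint torques, N m; "eef_pos": TCP position; "eef_rot": TCP orientation; "wrist_force": force on the tool from outside, world axes, zero at the start; "moment": the same for the moment, N m; "finger_gap": finger opening in mm; "finger_force": force on a finger pad.
Only numpy, scipy, OpenCV 4.12 (cv2) and the standard library are available. Lean on these libraries where they do the work, as an engineer would, in place of code of your own. Each camera call takes 0.05 s, during which the arm holds its last target. There are 200 camera calls.

## Working session

There is one attempt and no reset: what is moved stays moved. The work goes in short steps, Python scripts to look and compute and a tool call to move; the robot and the scene stay as the last step left them, time stands still between calls to the robot, and variables do not carry over. Pictures are saved under pics/ and viewed, at most 10 in all, crops included, and the job is handed in when it is done.

Besides the shell and the picture viewer there is one more tool, called after "Request:" as a command line: name --pt "numbers of a row" for each row, then --argument value for the rest. jog_arm: Moves the arm, as the interface text tells. Its arguments: {"type":"object","properties":{"series":{"type":"array"},"grip_force":{"type":"number"}},"required":["series"]}

```bash
ls; mkdir -p pics
python3 - <<'E'
from cell import manip
import cv2,pickle
print(manip.read_state()); print(manip.finger_overhang)
for n in ["scene","top"]:
    c=manip.camera(n); pickle.dump(c,open(f"{n}0.pkl","wb"))
    cv2.imwrite(f"pics/{n}0.png",cv2.resize(c["frame"][:,:,::-1],(800,600),interpolation=cv2.INTER_CUBIC))
    print(n,c["vfov"],c["cx"],c["cy"],c["R"],c["t"])
E
```

```text
pics
{'clock': 0.0, 'joints': array([-1.36361112e+00,  3.00471524e-01,  1.52157954e+00, -4.68133702e-05,
        1.32070678e+00, -6.66317996e-02]), 'qd': array([-0.0013013 , -0.00091379, -0.00140778,  0.00020619,  0.0001668 ,
        0.00099987]), 'effort': array([ 2.09282807e-04, -5.31808734e+01, -3.52735376e+01,  7.07540126e-02,
        2.43670604e-02, -1.27353223e-04]), 'eef_pos': array([ 148.64060901, -529.26798158,  212.88674882]), 'eef_rot': array([-3.14042703e+00, -3.23383052e-05,  2.73828601e-01]), 'wrist_force': array([ 1.07646922, -0.38943842, -0.47092526]), 'moment': array([ 0.01413984, -0.01822727,  0.01170696]), 'finger_force': 0.0, 'finger_gap': 94.00698568003686}
8.0
scene 44.94689847494764 281.42151060462595 211.18961100059735 [[ 0.89889268 -0.43815658  0.00328022]
 [-0.35402562 -0.73066563 -0.5837753 ]
 [ 0.25818173  0.52359006 -0.81190864]] [-328.28932405  301.0097986   931.97912077]
top 46.70255503388486 281.1089946906392 209.51164536023933 [[-0.00975046 -0.99965817 -0.02425843]
 [-0.9943817   0.01225046 -0.10514258]
 [ 0.10540382  0.02309695 -0.99416124]] [ 147.56109409  432.27575015 1037.94828842]
```

View pics/scene0.png

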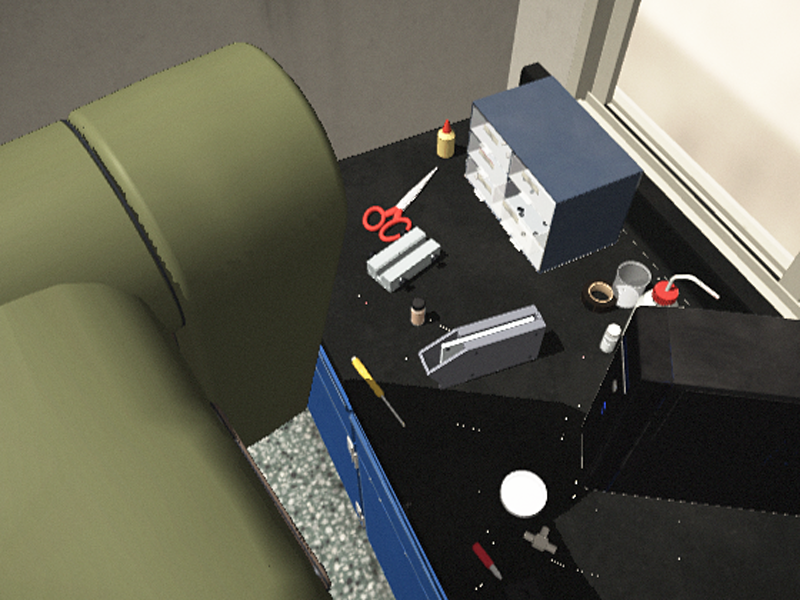

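View pics/top0.png

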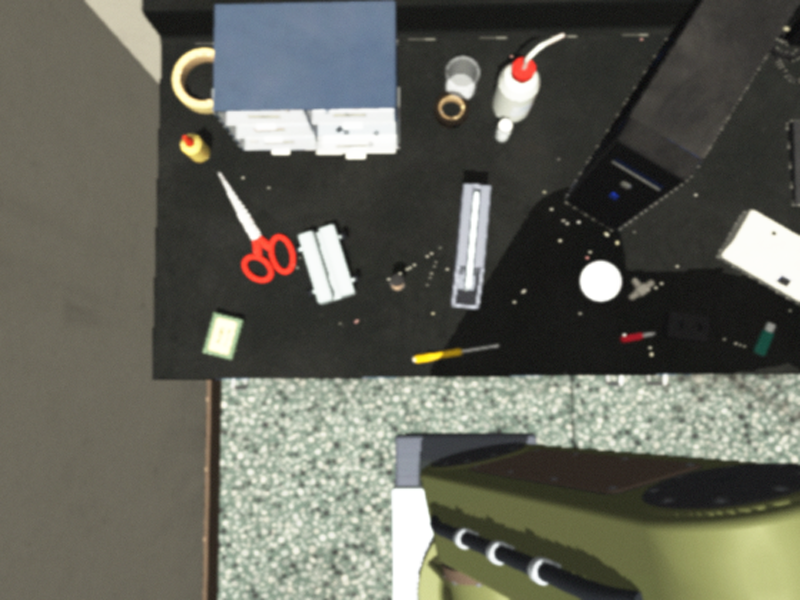

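Scene view: the bin is at (490,345), the stand at (403,258), the vial at (417,312) and the driver at (375,385). Top view: the bin runs from (465,305) at the front to (478,185) at the rear, with the stand at (327,264), the vial at (397,282), the dish at (600,281) and the tin at (223,335). I'll enlarge the bin and stand in both views.

```bash
cat > h.py <<'E'
import numpy as np,cv2,pickle
def f(c): return c["frame"].shape[0]/2/np.tan(np.radians(c["vfov"])/2)
def ray(c,uv):
    uv=np.atleast_2d(np.asarray(uv,float)); d=np.c_[(uv[:,0]-c["cx"])/f(c),(uv[:,1]-c["cy"])/f(c),np.ones(len(uv))]
    R=np.array(c["R"]); return -R.T@np.array(c["t"]),d@R
def onz(c,uv,z):
    o,d=ray(c,uv); return o+d*((z-o[2])/d[:,2])[:,None]
def proj(c,X):
    p=np.atleast_2d(X)@np.array(c["R"]).T+np.array(c["t"]); return p[:,:2]/p[:,2:]*f(c)+[c["cx"],c["cy"]]
def load(n): return pickle.load(open(n+".pkl","rb"))
def crop(c,x,y,w,h,s): return cv2.resize(c["frame"][y:y+h,x:x+w,::-1],None,fx=s,fy=s,interpolation=cv2.INTER_CUBIC)
E
python3 - <<'E'
from h import *
t=load("top0");s=load("scene0")
a=np.hstack([crop(t,305,120,50,100,6),crop(t,200,145,83,100,6)])
cv2.imwrite("pics/tc.png",a)
cv2.imwrite("pics/sc.png",crop(s,250,150,140,130,5)[:600,:700])
# stand: bright mask in top ; white region
im=t["frame"].astype(int)
hsv=cv2.cvtColor(t["frame"],cv2.COLOR_RGB2HSV)
m=((hsv[:,:,2]>70)&(hsv[:,:,1]<90)).astype(np.uint8)
n,l,st,ce=cv2.connectedComponentsWithStats(m)
for i in range(1,n):
    if st[i,4]>400 and 100<ce[i][1]<270: 
        r=cv2.minAreaRect(np.argwhere(l==i)[:,::-1].astype(np.float32)); print(st[i],r,cv2.boxPoints(r).round(1).tolist())
E
```

```text
[    0     0   149   420 51855] ((74.0, 209.5), (419.0, 148.0), 90.0) [[-0.0, 0.0], [148.0, 0.0], [148.0, 419.0], [0.0, 419.0]]
[151 119  33  50 456] ((165.99998474121094, 143.00001525878906), (54.586265563964844, 10.68414306640625), 60.945396423339844) [[148.10000610351562, 121.69999694824219], [157.39999389648438, 116.5], [183.89999389648438, 164.3000030517578], [174.60000610351562, 169.5]]
[ 315  128   30   89 1942] ((329.7366638183594, 172.0240020751953), (22.464406967163086, 88.86273193359375), 5.7927961349487305) [[314.1000061035156, 215.10000610351562], [323.0, 126.69999694824219], [345.3999938964844, 129.0], [336.3999938964844, 217.39999389648438]]
[ 501  146   59   67 2441] ((539.7769775390625, 177.47618103027344), (67.86764526367188, 44.410037994384766), 30.068586349487305) [[499.29998779296875, 179.6999969482422], [521.5, 141.3000030517578], [580.2999877929688, 175.3000030517578], [558.0, 213.6999969482422]]
[ 207  156   43   58 1605] ((227.6800537109375, 184.85792541503906), (54.14225769042969, 35.3044319152832), 72.75853729248047) [[202.8000030517578, 164.1999969482422], [236.5, 153.8000030517578], [252.60000610351562, 205.5], [218.8000030517578, 215.89999389648438]]
[405 182  31  30 748] ((420.0, 196.5), (29.0, 30.0), 90.0) [[405.0, 182.0], [435.0, 182.0], [435.0, 211.0], [405.0, 211.0]]
[141 218  30  35 740] ((155.44300842285156, 235.11659240722656), (24.0241641998291, 31.25177574157715), 14.74356460571289) [[139.8000030517578, 247.1999969482422], [147.8000030517578, 216.89999389648438], [171.0, 223.10000610351562], [163.10000610351562, 253.3000030517578]]
```

View pics/tc.png

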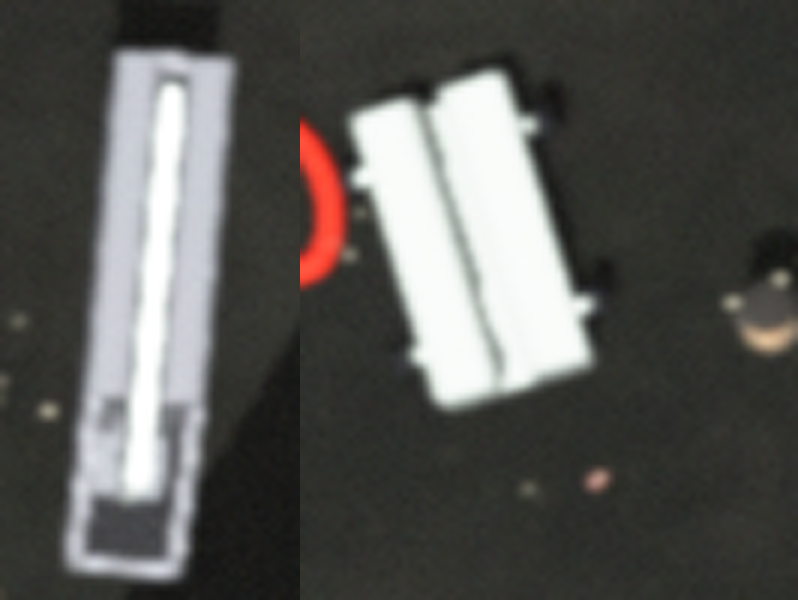

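View pics/sc.png

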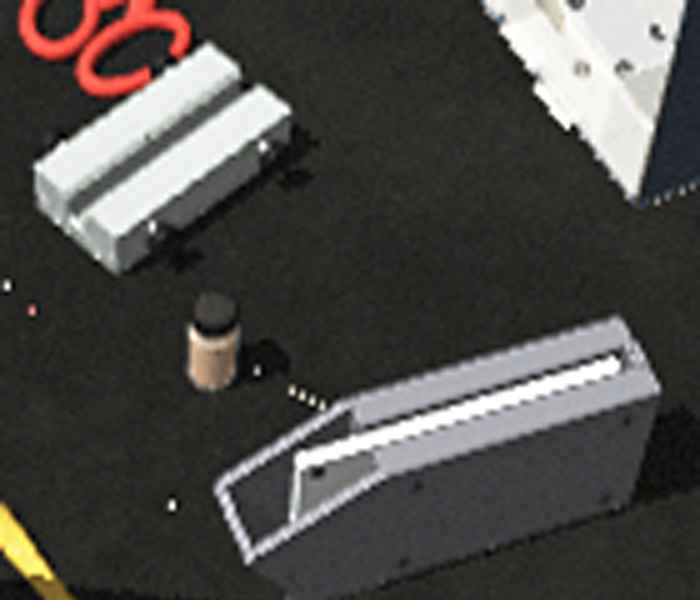

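The crops show the bin's rear rim corners at top-crop (115,52) and (235,58), and its lip at (68,572) and (185,577). The bright plate top runs from (172,82) to (135,497). The stand's top corners are at (350,115), (502,68), (593,365) and (445,410). In the scene crop, the plate top runs from (300,455) to (618,360) and its front end is visible in the pocket.

Run:
```python
from h import *
np.set_printoptions(precision=1,suppress=True)
t=load("top0");s=load("scene0")
T=lambda L,ox: (np.array(L,float)+.5)/6-.5+[ox,0]
A=lambda L:T(L,305)+[0,120]
B=lambda L:T(np.array(L)-[300,0],200)+[0,145]
S=lambda L:(np.array(L,float)+.5)/5-.5+[250,150]
print("binrear T",onz(t,A([(115,52),(235,58)]),89).tolist())
print("binrear S",onz(s,S([(622,318),(660,388)]),89).tolist())
print("lip T",onz(t,A([(68,572),(185,577)]),56).tolist())
print("lip S",onz(s,S([(215,488),(248,562)]),56).tolist())
print("plate T",onz(t,A([(172,82),(135,497)]),86).tolist())
print("plate S",onz(s,S([(618,362),(298,456)]),86).tolist())
cs=onz(t,B([(350,115),(502,68),(593,365),(445,410)]),30); print("stand T",cs.tolist(),cs.mean(0))
c2=onz(s,S([(35,175),(210,42),(292,110),(110,240)]),30); print("stand S",c2.tolist(),c2.mean(0))
print("vial base S",onz(s,S([(212,385)]),0), "vial cap T",onz(t,B([(768,305)]),50))
# masks: subpixel plate midline and stand rect
hsv=cv2.cvtColor(t["frame"],cv2.COLOR_RGB2HSV)
m=(t["frame"][:,:,0]>225).astype(np.uint8); n,l,st,ce=cv2.connectedComponentsWithStats(m)
for i in range(1,n):
    if st[i,4]>100 and 120<ce[i][1]<230 and 200<ce[i][0]<345:
        p=np.argwhere(l==i)[:,::-1].astype(np.float32); r=cv2.minAreaRect(p); print(st[i],r)
        L=cv2.fitLine(p,cv2.DIST_L2,0,.01,.01).ravel(); 
        z=86 if ce[i][0]>300 else 30
        q=onz(t,[L[2:]-20*L[:2],L[2:]+20*L[:2]],z); d=q[0]-q[1]; print(L,q.mean(0),np.degrees(np.arctan2(d[1],d[0])))
```

```text
binrear T [[596.2040787717423, 50.76055771685526, 89.0], [593.3892340409949, 9.26400808355153, 89.0]]
binrear S [[597.7062551318536, 45.62974003975114, 89.0], [593.0187132866316, 9.592399121046526, 89.0]]
lip T [[418.1550058713067, 68.59037462193294, 56.0], [415.89334401785607, 27.521874881829206, 56.0]]
lip S [[421.08635548367283, 63.35709119195786, 55.999999999999886], [417.390018553913, 26.862516751381918, 56.0]]
plate T [[586.0299395558528, 30.976067300464848, 86.0], [440.86842906463926, 46.67582905135757, 86.0]]
plate S [[586.1001919073794, 29.291274466550533, 86.0], [448.33791708327806, 46.03522718635037, 86.0]]
stand T [[536.6717584598794, 302.96399740817094, 30.0], [553.3907156800387, 247.01280808498885, 30.0], [443.1524293395545, 213.8134573808709, 30.0], [427.3861214365004, 267.67850892757383, 30.0]] [490.2 257.9  30. ]
stand S [[430.15089647592174, 262.45378995444605, 30.0], [538.113455764247, 299.85585397761076, 30.0], [553.5274222732137, 245.65441378759942, 30.000000000000114], [444.9798487431449, 213.960203251856, 29.999999999999886]] [491.7 255.5  30. ]
vial base S [[460.6 142.1   0. ]] vial cap T [[461.6 149.4  50. ]]
[326 134   9  68 261] ((330.1876220703125, 167.51414489746094), (4.3649444580078125, 67.26152801513672), 4.316027641296387)
[  0.1  -1.  330.2 168.9] [510.9  38.9  86. ] 174.0982702997634
[223 158  24  51 615] ((234.8538360595703, 182.63075256347656), (50.080013275146484, 14.997692108154297), 74.74488067626953)
[  0.3   1.  234.2 183.3] [492.5 244.9  30. ] 15.99116863275445
[210 163  22  48 454] ((219.5946044921875, 186.9324493408203), (49.038822174072266, 10.734135627746582), 72.89727020263672)
[  0.3   1.  220.3 186.6] [485.5 275.5  30. ] 17.059024278691652
```

Run:
```python
from h import *
np.set_printoptions(precision=1,suppress=True)
t=load("top0");s=load("scene0")
k=.7
print("base S",onz(s,np.array([(583,485),(583,405)])*k,0))
for z in(0,100,150,200,250,300): print(z,"T",onz(t,np.array([(568,203),(618,230),(690,178)])*k,z)[:,:2].tolist(),"S",onz(s,np.array([(640,310),(583,412)])*k,z)[:,:2].tolist())
# slot dark line of the stand in the top view: bring rows, min between bright faces
g=t["frame"].sum(2).astype(float); P=[]
for r in range(168,200):
    c0=227.5+(r-185)*0.305; xs=np.arange(int(c0)-4,int(c0)+6); w=np.clip(g[r,xs].max()-g[r,xs],0,None); w[w<w.max()*.3]=0; P.append((w@xs/w.sum(),r))
P=np.array(P,np.float32); L=cv2.fitLine(P,cv2.DIST_HUBER,0,.01,.01).ravel(); q=onz(t,[L[2:]-15*L[:2],L[2:]+15*L[:2]],24); d=q[0]-q[1]
print(q,np.degrees(np.arctan2(d[1],d[0])), np.std((P-L[2:])@[-L[1],L[0]]))
```

```text
base S [[ 543.7 -188.3    0. ]
 [ 612.1  -88.1    0. ]]
0 T [[586.1101157279702, -120.89822843799212], [541.6574178452918, -197.41108602815487], [623.3297519675798, -313.69576579446414]] S [[788.0211600218457, 12.263966074362031], [605.693461730807, -97.43748835654031]]
100 T [[561.6653467706207, -98.77445637179824], [521.3251432678783, -168.20880777853793], [595.4416476864075, -273.73553325209014]] S [[720.8554448904301, -33.17280820201961], [558.0597701003124, -131.12239275186113]]
150 T [[549.4429622919458, -87.71257033870134], [511.1590059791714, -153.60766865372946], [581.4975955458212, -253.75541698090316]] S [[687.2725873247223, -55.89119534021046], [534.2429242850652, -147.96484494952153]]
200 T [[537.2205778132711, -76.65068430560441], [500.9928686904646, -139.006529528921], [567.5535434052351, -233.77530070971622]] S [[653.6897297590144, -78.60958247840125], [510.426078469818, -164.8072971471819]]
250 T [[524.9981933345964, -65.58879827250749], [490.8267314017578, -124.40539040411252], [553.6094912646489, -213.79518443852928]] S [[620.1068721933066, -101.3279696165921], [486.60923265457063, -181.64974934484232]]
300 T [[512.7758088559217, -54.526912239410564], [480.660594113051, -109.80425127930403], [539.6654391240627, -193.81506816734228]] S [[586.5240146275988, -124.04635675478289], [462.7923868393234, -198.4922015425027]]
[[523.2 272.7  24. ]
 [458.7 253.9  24. ]] 16.200167795940335 0.13865691
```

Request:
jog_arm --pt "0.3 1 0.2 0 0 0.3 1" --pt "0.3 1 0.2 0 0 0.3 1" --pt "0.3 1 0.2 0 0 0.3 1" --pt "0.3 1 0.2 0 0 0.3 1" --pt "0.3 1 0.2 0 0 0.3 1"

```text
clock: 0.52
eef_pos: [185.3, -408.4, 238.2]
eef_rot: [3.14, 0.001, 0.751]
wrist_force: [-0.5, -0.5, -0.6]
finger_gap: 64.2
finger_force: 0.0
```

Request:
jog_arm --pt "0.3 1 0 0 0 0.25 1" --pt "0.3 1 0 0 0 0.25 1" --pt "0.3 1 0 0 0 0.25 1" --pt "0.3 1 0 0 0 0.25 1" --pt "0.3 1 0 0 0 0.25 1"

```text
clock: 0.93
eef_pos: [221.1, -289.2, 237.6]
eef_rot: [3.141, 0.0, 1.137]
wrist_force: [-0.1, -0.8, 0.4]
finger_gap: 30.9
finger_force: 0.0
```

Request:
jog_arm --pt "0.7 1 0 0 0 0.2 1" --pt "0.7 1 0 0 0 0.2 1" --pt "0.7 1 0 0 0 0.2 1" --pt "0.7 1 0 0 0 0.2 1" --pt "0.7 1 0 0 0 0.2 1"

```text
clock: 1.35
eef_pos: [306.4, -168.4, 237.3]
eef_rot: [-3.141, -0.001, 1.45]
wrist_force: [0.0, 0.5, 0.2]
finger_gap: 0.6
finger_force: 0.0
```

Request:
jog_arm --pt "0.6 1 0 0 0 0 1" --pt "0.6 1 0 0 0 0 1" --pt "0.6 1 0 0 0 0 1" --pt "0.6 1 0 0 0 0 1" --pt "0.6 1 0 0 0 0 1"

```text
clock: 1.77
eef_pos: [378.3, -48.8, 237.0]
eef_rot: [-3.14, -0.0, 1.45]
wrist_force: [0.1, -1.1, 0.5]
finger_gap: 0.2
finger_force: 0.0
```

Request:
jog_arm --pt "0.565 0.78 -0.3 0 0 0.01 1" --pt "0.565 0.78 -0.5 0 0 0.01 1" --pt "0.565 0.78 -0.5 0 0 0.01 1" --pt "0.565 0.78 -0.9 0 0 0.01 1" --pt "0.565 0.78 -0.9 0 0 0.01 1" --pt "0.565 0.78 -0.9 0 0 0.01 1"

```text
clock: 2.27
eef_pos: [443.3, 42.5, 126.9]
eef_rot: [-3.135, 0.001, 1.465]
wrist_force: [0.7, -0.7, 1.4]
finger_gap: 0.2
finger_force: 0.0
```

Run:
```python
from cell import manip
from h import *
s=manip.camera("scene");t=manip.camera("top")
a=crop(s,280,130,110,130,4);b=crop(t,270,100,90,130,4)
cv2.imwrite("pics/press0.png",np.hstack([a,b])); print(manip.read_state()["eef_pos"])
```

```text
[444.98550258  42.5093501  130.61718387]
```

View pics/press0.png

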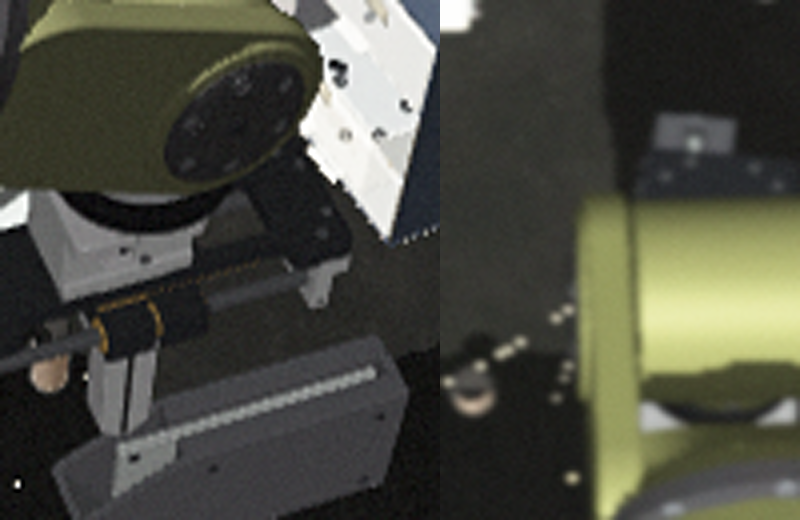

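The closed fingers hang over the plate's front end (scene crop about (120,435)), lined up in the pocket, so I'll descend to just above the plate.

Request:
jog_arm --pt "0 0.01 -0.08 0 0 0 1" --pt "0 0.01 -0.16 0 0 0 1" --pt "0 0.01 -0.2 0 0 0 1" --pt "0 0.01 -0.24 0 0 0 1" --pt "0 0.01 -0.24 0 0 0 1" --pt "0 0.01 -0.24 0 0 0 1"

```text
clock: 2.87
eef_pos: [444.5, 45.3, 100.6]
eef_rot: [-3.141, 0.0, 1.468]
wrist_force: [-0.1, -0.8, 0.1]
finger_gap: 0.7
finger_force: 0.0
```

Request:
jog_arm --pt "0 0 -0.03 0 0 0 1" --pt "0 0 -0.06 0 0 0 1" --pt "0 0 -0.08 0 0 0 1" --pt "0 0 -0.1 0 0 0 1" --pt "0 0 -0.12 0 0 0 1" --pt "0 0 -0.13 0 0 0 1"

```text
clock: 3.37
eef_pos: [444.4, 45.3, 84.7]
eef_rot: [-3.141, 0.0, 1.468]
wrist_force: [0.5, -0.1, -0.3]
finger_gap: 0.2
finger_force: 0.1
```

Request:
jog_arm --pt "0 0 -0.02 0 0 0 1" --pt "0 0 -0.04 0 0 0 1" --pt "0 0 -0.06 0 0 0 1" --pt "0 0 -0.08 0 0 0 1" --pt "0 0 -0.08 0 0 0 1" --pt "0 0 -0.08 0 0 0 1"

```text
clock: 3.87
eef_pos: [444.5, 45.3, 75.3]
eef_rot: [-3.141, 0.0, 1.468]
wrist_force: [-0.0, -0.3, 0.4]
finger_gap: 0.7
finger_force: 0.0
```

Run:
```python
from cell import manip
from h import *
s=manip.camera("scene")
cv2.imwrite("pics/press1.png",crop(s,280,150,110,120,4)); print(manip.read_state()["eef_pos"],manip.read_state()["wrist_force"])
```

```text
[444.52645978  45.31202358  75.46672819] [-0.11129805 -0.07613475  0.13581517]
```

View pics/press1.png

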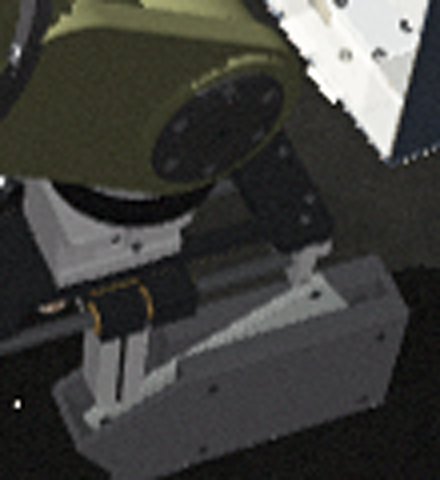

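The plate has tipped: its rear corner stands up at (320,290) and the wrist force is about zero. Now I'll rise clear and start turning back, opening the fingers.

Request:
jog_arm --pt "0 0 0.2 0 0 0 1" --pt "0 0 0.4 0 0 0 1" --pt "0 0 0.7 0 0 0 1" --pt "0 0 1 0 0 0 1" --pt "0 0 1 0 0 0 1"

```text
clock: 4.33
eef_pos: [446.8, 45.4, 201.8]
eef_rot: [3.132, -0.001, 1.468]
wrist_force: [1.4, 0.5, 1.5]
finger_gap: 0.5
finger_force: 0.0
```

Request:
jog_arm --pt "-0.3 0 0.5 0 0 -0.1 0" --pt "-0.6 0 0.6 0 0 -0.2 0" --pt "-0.9 0 0.6 0 0 -0.3 0" --pt "-0.9 0 0.6 0 0 -0.4 0" --pt "-0.9 0 0.6 0 0 -0.5 0" --pt "-0.9 0 0.6 0 0 -0.5 0" --pt "-0.9 0 0.6 0 0 -0.5 0" --pt "-0.9 0 0.6 0 0 -0.5 0"

```text
clock: 5.0
eef_pos: [336.5, 45.3, 267.5]
eef_rot: [3.141, -0.001, 0.68]
wrist_force: [-0.0, 0.6, 0.2]
finger_gap: 50.5
finger_force: 0.0
```

Request:
jog_arm --pt "0 0 0 0 0 -0.5 0" --pt "0 0 0 0 0 -0.5 0" --pt "0 0 0 0 0 -0.5 0" --pt "0 0 0 0 0 -0.5 0" --pt "0 0 0 0 0 -0.5 0" --pt "0 0 0 0 0 -0.5 0" --pt "0 0 0 0 0 -0.5 0" --pt "0 0 0 0 0 -0.5 0"

```text
clock: 5.67
eef_pos: [336.5, 45.3, 267.4]
eef_rot: [3.142, -0.0, -0.103]
wrist_force: [-0.7, 0.2, -0.4]
finger_gap: 93.6
finger_force: 0.0
```

Run:
```python
from cell import manip
from h import *
for n in("scene","top"): pickle.dump(manip.camera(n),open(n+"1.pkl","wb"))
s=load("scene1");t=load("top1")
cv2.imwrite("pics/tip.png",np.hstack([crop(s,290,205,100,75,5),crop(t,305,120,50,75,5)])); print(manip.read_state())
```

```text
{'clock': 5.7667, 'joints': array([ 2.58095035e-02, -2.37239939e-01,  1.94931802e+00,  2.34798079e-05,
        1.42952965e+00,  1.69670588e+00]), 'qd': array([ 6.88754542e-05, -1.91144654e-04, -2.17186798e-03, -3.12414434e-04,
        1.20680526e-03,  2.36442431e-03]), 'effort': array([-4.50007748e-03, -2.23287910e+01, -3.65409708e+01,  5.90560259e-03,
       -7.92672602e-02,  2.22472083e-01]), 'eef_pos': array([336.52515064,  45.30577695, 267.37735379]), 'eef_rot': array([-3.14157149e+00,  1.78820364e-05, -1.00103351e-01]), 'wrist_force': array([0.59541108, 0.00379641, 0.29932234]), 'moment': array([ 0.00182388,  0.02288738, -0.01825714]), 'finger_force': 0.0, 'finger_gap': 93.89259321440383}
```

View pics/tip.png

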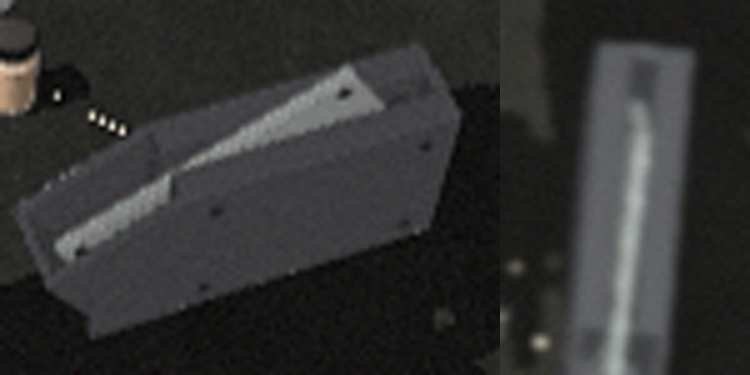

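The plate stays tipped by itself: the rear top corner is at crop (348,67) and the front top corner at (60,245). I'll cast these onto the bin's midplane.

Run:
```python
from h import *
np.set_printoptions(precision=1,suppress=True)
s=load("scene1");t=load("top1")
uv=(np.array([(348,67),(60,243),(383,105),(172,172)],float)+.5)/5-.5+[290,205]
a=np.radians(-5.9);n=np.array([-np.sin(a),np.cos(a),0]);o0=np.array([509.7,38,0]);ex=np.array([np.cos(a),np.sin(a),0])
o,d=ray(s,uv); X=o+d*(((o0-o)@n)/(d@n))[:,None]; print(X, (X-o0)@ex)
uv=(np.array([(638,105),(632,190),(615,365)],float)-[500,0]+.5)/5-.5+[305,120]
for z,p in zip((116,99,75),uv): x=onz(t,p,z)[0]; print(x,(x-o0)@ex,(x-o0)@n)
```

```text
[[551.3  33.7 116.2]
 [432.8  45.9  50. ]
 [572.   31.6  79. ]
 [479.6  41.1  78.2]] [ 41.8 -77.3  62.7 -30.3]
[562.9  36.  116. ] 53.137065615549645 3.523304846912079
[531.7  37.8  99. ] 21.864926221175505 2.043596697393744
[462.8  44.4  75. ] -47.34940089955756 1.5465142147197533
```

Request:
jog_arm --pt "0.3 -0.03 0 -0.033 -0.32 0 0" --pt "0.6 -0.03 0 -0.033 -0.32 0 0" --pt "0.8 -0.03 0 -0.033 -0.32 0 0" --pt "0.8 -0.03 0 -0.033 -0.32 0 0" --pt "0.8 -0.03 0 -0.033 -0.32 0 0" --pt "0.8 -0.03 0 -0.033 -0.32 0 0" --pt "0.8 -0.03 0 -0.033 -0.32 0 0"

```text
clock: 6.35
eef_pos: [432.5, 41.7, 268.1]
eef_rot: [3.141, -0.503, -0.102]
wrist_force: [0.0, -0.2, 0.2]
finger_gap: 94.1
finger_force: 0.0
```

Request:
jog_arm --pt "0.3 -0.04 -0.3 0 0 0 0" --pt "0.6 -0.04 -0.6 0 0 0 0" --pt "0.8 -0.04 -0.9 0 0 0 0" --pt "0.8 -0.04 -1 0 0 0 0" --pt "0.8 -0.04 -1 0 0 0 0" --pt "0.8 -0.04 -1 0 0 0 0"

```text
clock: 6.85
eef_pos: [528.4, 36.6, 146.5]
eef_rot: [3.141, -0.5, -0.103]
wrist_force: [0.3, 0.1, 0.3]
finger_gap: 94.2
finger_force: 0.0
```

Request:
jog_arm --pt "0.06 0 -0.12 0 0 0 0" --pt "0.12 -0.01 -0.24 0 0 0 0" --pt "0.16 -0.016 -0.32 0 0 0 0" --pt "0.178 -0.016 -0.365 0 0 0 0" --pt "0.178 -0.016 -0.365 0 0 0 0" --pt "0.178 -0.016 -0.365 0 0 0 0.3"

```text
clock: 7.35
eef_pos: [550.1, 35.0, 105.3]
eef_rot: [-3.141, -0.507, -0.103]
wrist_force: [-0.1, 0.6, 0.5]
finger_gap: 90.5
finger_force: 0.0
```

Request:
jog_arm --pt "0 0 0 0 0 0 0.8" --pt "0 0 0 0 0 0 0.8" --pt "0 0 0 0 0 0 0.8" --pt "0 0 0 0 0 0 0.8" --pt "0 0 0 0 0 0 0.8" --pt "0 0 0 0 0 0 0.8" --pt "0 0 0 0 0 0 0.8" --pt "0 0 0 0 0 0 0.8" --grip_force 15

```text
clock: 8.02
eef_pos: [549.8, 35.0, 103.6]
eef_rot: [-3.141, -0.505, -0.103]
wrist_force: [0.3, 0.4, 0.1]
finger_gap: 37.7
finger_force: 0.0
```

Run:
```python
from cell import manip
from h import *
for n in("scene","top"): pickle.dump(manip.camera(n),open(n+"2.pkl","wb"))
s=load("scene2")
cv2.imwrite("pics/grasp.png",crop(s,290,150,100,120,5)); print(manip.read_state())
```

```text
{'clock': 8.1167, 'joints': array([ 0.02690599,  0.21799312,  1.99844811, -0.15145296,  0.42780411,
        1.82286212]), 'qd': array([ 0.0029878 , -0.00078765,  0.00040141, -0.00029142,  0.00075294,
        0.00017976]), 'effort': array([ 3.10812124e-03, -4.22121584e+01, -2.91111124e+01, -1.28051033e-01,
       -1.32460121e+00,  7.50552717e-03]), 'eef_pos': array([549.86642322,  34.96621312, 103.60559056]), 'eef_rot': array([-3.1413435 , -0.50524048, -0.10329348]), 'wrist_force': array([-0.67344673,  0.49575321, -0.03364403]), 'moment': array([-0.01824086,  0.24255793, -0.03721293]), 'finger_force': 0.0, 'finger_gap': 29.227424337357856}
```

View pics/grasp.png

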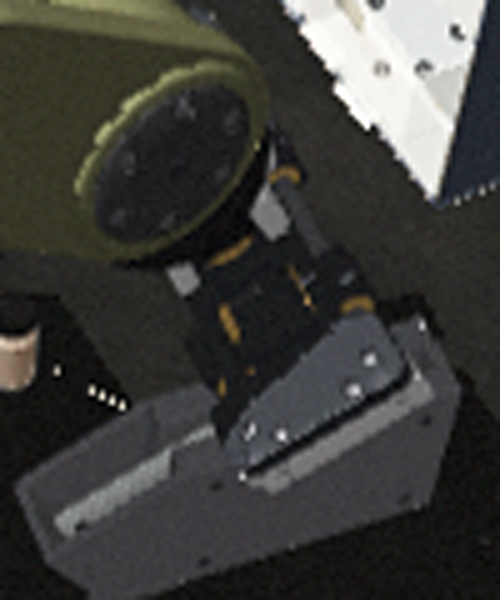

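The plate is still tipped at (60,520) and the fingers straddle its raised end, so I'll finish closing.

Request:
jog_arm --pt "0 0 0 0 0 0 1" --pt "0 0 0 0 0 0 1" --pt "0 0 0 0 0 0 1" --pt "0 0 0 0 0 0 1" --pt "0 0 0 0 0 0 1" --pt "0 0 0 0 0 0 1" --grip_force 15

```text
clock: 8.62
eef_pos: [549.8, 35.0, 103.6]
eef_rot: [-3.141, -0.505, -0.103]
wrist_force: [-0.0, 0.1, 0.3]
finger_gap: 5.9
finger_force: 15.0
```

Request:
jog_arm --pt "0 0 0 0 0 0 1" --pt "0 0 0 0 0 0 1" --pt "0 0 0 0 0 0 1" --grip_force 40

```text
clock: 8.87
eef_pos: [549.9, 35.0, 103.6]
eef_rot: [-3.141, -0.505, -0.103]
wrist_force: [-0.3, -0.0, -1.2]
finger_gap: 5.4
finger_force: 40.0
```

Request:
jog_arm --pt "0 0 0.05 0 0 0 1" --pt "0 0 0.12 0 0 0 1" --pt "0 0 0.2 0 0 0 1" --pt "0 0 0.3 0 0 0 1" --pt "0 0 0.4 0 0 0 1" --pt "0 0 0.5 0 0 0 1"

```text
clock: 9.37
eef_pos: [550.0, 35.0, 165.4]
eef_rot: [-3.141, -0.506, -0.103]
wrist_force: [0.6, 0.3, -1.1]
finger_gap: 5.6
finger_force: 40.0
```

Request:
jog_arm --pt "0 0 0.15 0 0 0 1" --pt "0 0 0.3 0 0 0 1" --pt "0 0 0.5 0 0 0 1" --pt "0 0 0.7 0 0 0 1" --pt "0 0 0.7 0 0 0 1" --pt "0 0 0.7 0 0 0 1"

```text
clock: 9.87
eef_pos: [550.1, 35.0, 249.6]
eef_rot: [-3.141, -0.508, -0.103]
wrist_force: [-0.0, 0.5, -1.0]
finger_gap: 5.8
finger_force: 40.0
```

Request:
jog_arm --pt "0 0.1 0 0.01 0.07 0 1" --pt "0 0.3 0 0.015 0.14 0 1" --pt "0 0.5 0 0.02 0.21 0 1" --pt "0 0.7 0 0.03 0.27 0 1" --pt "0 0.7 0 0.033 0.322 0 1" --pt "0 0.7 0 0.033 0.322 0 1" --pt "0 0.7 0 0.033 0.322 0 1"

```text
clock: 10.45
eef_pos: [550.0, 118.8, 246.1]
eef_rot: [3.141, 0.004, -0.103]
wrist_force: [0.7, -0.4, -1.7]
finger_gap: 5.8
finger_force: 40.0
```

Run:
```python
from h import *
np.set_printoptions(precision=1,suppress=True)
t=load("top0");s=load("scene0")
print("S base",onz(s,np.array([(541,271),(468,175)])*.7,0))
for z in(0,100,150,200):print(z,onz(t,np.array([(395,152),(235,150),(397,108)])*.7,z)[:,:2].tolist(),onz(s,np.array([(553,192),(472,105)])*.7,z)[:,:2].tolist())
```

```text
S base [[689.7 146.6   0. ]
 [689.6 392.4   0. ]]
0 [[673.7409984054068, 151.58469336220531], [681.6024358618752, 409.37342581286384], [746.6354754731378, 147.7208275759521]] [[805.1980839443357, 289.1495643600724], [791.1166754557971, 559.0961751426468]]
100 [[641.1891509199797, 148.4999957987421], [648.3232957958433, 382.43967602287125], [707.3398724554685, 144.99359147349472]] [[736.1922749332066, 214.05116399246242], [723.619350367309, 455.0794941450532]]
150 [[624.9132271772663, 146.95764701701052], [631.6837257628274, 368.972801127875], [687.6920709466337, 143.62997342226603]] [[701.6893704276421, 176.50196380865748], [689.870687823065, 403.07115364625645]]
200 [[608.6373034345528, 145.4152982352789], [615.0441557298115, 355.5059262328788], [668.0442694377991, 142.26635537103732]] [[667.1864659220773, 138.95276362485242], [656.1220252788211, 351.0628131474597]]
```

Request:
jog_arm --pt "0 0.2 0 0 0 0.07 1" --pt "0 0.5 0 0 0 0.14 1" --pt "0 0.8 0 0 0 0.21 1" --pt "0 1 0 0 0 0.25 1" --pt "0 1 0 0 0 0.25 1" --pt "0 1 0 0 0 0.25 1"

```text
clock: 10.95
eef_pos: [549.3, 239.3, 247.3]
eef_rot: [3.141, 0.002, 0.29]
wrist_force: [0.5, 0.4, -1.1]
finger_gap: 5.6
finger_force: 40.0
```

Request:
jog_arm --pt "-0.01 0.1 -0.2 0 0 0 1" --pt "-0.01 0.2 -0.5 0 0 0 1" --pt "-0.01 0.29 -0.8 0 0 0 1" --pt "-0.01 0.29 -1 0 0 0 1" --pt "-0.01 0.29 -1 0 0 0 1" --pt "-0.01 0.29 -1 0 0 0 1"

```text
clock: 11.45
eef_pos: [548.6, 272.4, 127.8]
eef_rot: [3.141, 0.004, 0.288]
wrist_force: [-0.7, -0.3, -0.1]
finger_gap: 5.7
finger_force: 40.0
```

Run:
```python
from cell import manip
from h import *
for n in("scene","top"): pickle.dump(manip.camera(n),open(n+"3.pkl","wb"))
s=load("scene3");t=load("top3")
cv2.imwrite("pics/hover.png",np.hstack([crop(s,240,120,90,120,5),crop(t,200,150,60,120,5)][:2])[:600,:800]); print(manip.read_state()["eef_pos"],manip.read_state()["eef_rot"])
```

```text
[549.71421866 273.15259178 130.12445632] [ 3.14150619e+00 -4.73797696e-04  2.88036479e-01]
```

View pics/hover.png

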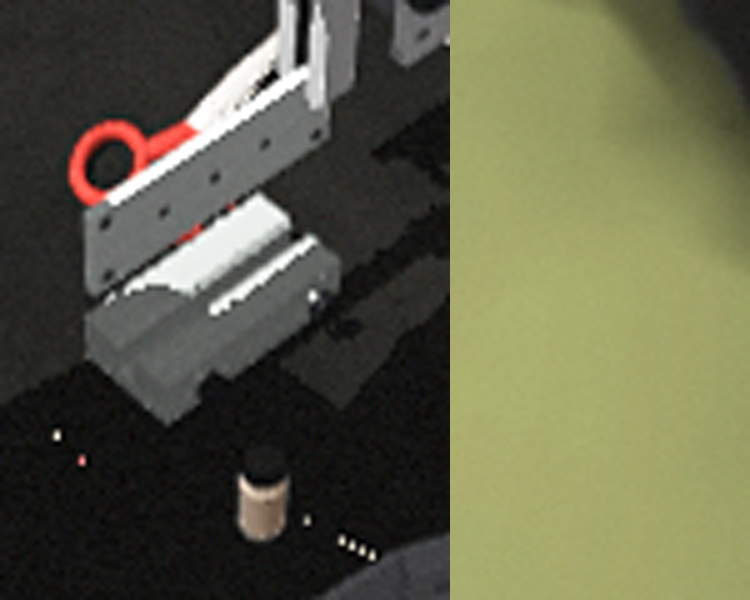

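The plate is level over the stand: near-face corners are about (85,207), (95,292) and, at bottom right, (327,147). The finger holds it at the far end. I'll compute the plate's centre and height from its known plane.

Run:
```python
from h import *
np.set_printoptions(precision=1,suppress=True)
s=load("scene3")
a=.288;ex=np.array([np.cos(a),np.sin(a),0]);n=np.array([-np.sin(a),np.cos(a),0]);P=np.array([549.7,273.15,0])-3*n
def cast(q):
    uv=(np.array(q,float)+.5)/5-.5+[240,120]; o,d=ray(s,uv); return o+d*(((P-o)@n)/(d@n))[:,None]
# near face corners and hole centres
X=cast([(86,208),(95,294),(328,147),(106,221),(107,275),(165,211),(215,177),(265,144),(317,134)])
for x in X: print(x,(x-P)@ex)
# stand pts in the same picture
c=onz(s,(np.array([(86,325),(267,193),(340,265),(168,395)],float)+.5)/5-.5+[240,120],30);print(c)
S0=np.array([491,256.7,0]);print("stand along",(S0-P)@ex,"lateral",(S0-P)@n-3)
# predicted picture of slot mouth centreline ends and of stand corners for S0
for yaw in (.283,.29):
  e=np.array([np.cos(yaw),np.sin(yaw),0]);m=np.array([-e[1],e[0],0])
  C=[S0+sx*55*e+sy*28*m+[0,0,30] for sx,sy in((-1,1),(1,1),(1,-1),(-1,-1))]
  print("pred crop",((proj(s,C)-[240,120]+.5)*5-.5).tolist())
```

```text
[421.5 232.  145.7] -134.6415210661539
[423.7 232.7  88.2] -132.27106572969385
[557.9 272.5  78.6] 7.674760747048535
[431.3 235.  129.7] -124.35780324831767
[430.6 234.7  95.2] -125.14868946260371
[462.8 244.3 110.8] -91.49567120085837
[490.8 252.6 110.7] -62.35626417694978
[519.3 261.  109.9] -32.56910302827197
[550.5 270.3  92.8] -0.013166173589229807
[[430.6 262.3  30. ]
 [540.8 297.8  30. ]
 [551.3 243.4  30. ]
 [447.  209.9  30. ]]
stand along -60.954752256311295 lateral 0.9003762389822381
pred crop [[80.21918912666291, 315.9454142945354], [256.86424846554286, 194.76339684655184], [338.86707309286874, 262.0810092869358], [161.60075755435014, 388.4090289224032]]
pred crop [[80.44379198216487, 316.6567087680495], [256.0073515799335, 194.52026889214406], [338.59294374833195, 261.39271282823654], [162.50136281742368, 388.681616410892]]
```

Request:
jog_arm --pt "0.015 0.009 -0.1 0 0 0 1" --pt "0.015 0.009 -0.2 0 0 0 1" --pt "0.015 0.009 -0.3 0 0 0 1" --pt "0.015 0.009 -0.38 0 0 0 1" --pt "0.015 0.009 -0.38 0 0 0 1" --pt "0.015 0.009 -0.38 0 0 0 1"

```text
clock: 12.05
eef_pos: [550.2, 274.7, 81.3]
eef_rot: [3.141, 0.004, 0.29]
wrist_force: [-1.0, -0.5, -1.2]
finger_gap: 5.6
finger_force: 40.0
```

Run:
```python
from cell import manip
from h import *
for n in("scene",): pickle.dump(manip.camera(n),open(n+"4.pkl","wb"))
s=load("scene4")
cv2.imwrite("pics/hover2.png",crop(s,245,140,80,75,8)); print(manip.read_state()["eef_pos"],manip.read_state()["eef_rot"])
```

```text
[550.52672736 274.91132345  82.02378652] [3.14125475 0.00327686 0.28963033]
```

View pics/hover2.png

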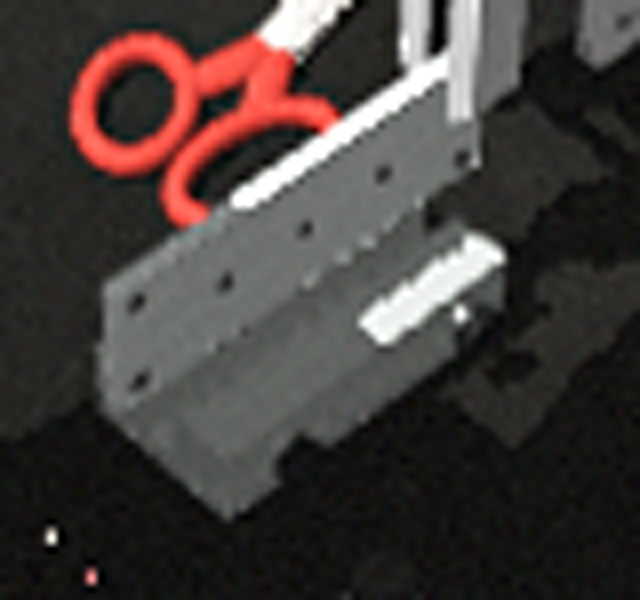

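The plate sits level above the stand with its bottom left corner at (100,408). The stand's near face (225,500) and its bright top strip (430,290) are in front of it, and the plate lies over the slot line. I'll descend slowly with force checks.

Request:
jog_arm --pt "0 0 -0.03 0 0 0 1" --pt "0 0 -0.06 0 0 0 1" --pt "0 0 -0.08 0 0 0 1" --pt "0 0 -0.1 0 0 0 1" --pt "0 0 -0.1 0 0 0 1"

```text
clock: 12.52
eef_pos: [550.3, 274.8, 69.5]
eef_rot: [3.141, 0.004, 0.29]
wrist_force: [-0.2, -0.3, -0.9]
finger_gap: 5.8
finger_force: 40.0
```

Request:
jog_arm --pt "0 0 -0.02 0 0 0 1" --pt "0 0 -0.03 0 0 0 1" --pt "0 0 -0.04 0 0 0 1" --pt "0 0 -0.04 0 0 0 1"

```text
clock: 12.85
eef_pos: [550.4, 274.8, 65.0]
eef_rot: [3.141, 0.003, 0.29]
wrist_force: [-0.2, 0.8, -2.0]
finger_gap: 5.5
finger_force: 40.0
```

Request:
jog_arm --pt "0 0 -0.01 0 0 0 1" --pt "0 0 -0.02 0 0 0 1" --pt "0 0 -0.03 0 0 0 1" --pt "0 0 -0.04 0 0 0 1" --pt "0 0 -0.04 0 0 0 1"

```text
clock: 13.27
eef_pos: [550.3, 274.8, 60.1]
eef_rot: [3.141, 0.004, 0.29]
wrist_force: [0.2, 0.2, -1.1]
finger_gap: 5.7
finger_force: 40.0
```

```bash
python3 -c "
from cell import manip
s=manip.read_state();print(s['wrist_force'],s['moment'],s['eef_pos'])"
```

```text
[ 0.18759216  0.17603199 -1.07958667] [-0.02314295 -0.02954525 -0.01591869] [550.33687636 274.78247264  60.11492479]
```

Still free of contact, so I'll go on in small steps.

Request:
jog_arm --pt "0 0 -0.01 0 0 0 1" --pt "0 0 -0.02 0 0 0 1" --pt "0 0 -0.03 0 0 0 1" --pt "0 0 -0.03 0 0 0 1"

```text
clock: 13.6
eef_pos: [550.4, 274.8, 56.5]
eef_rot: [3.141, 0.004, 0.29]
wrist_force: [-0.2, 0.2, -1.8]
finger_gap: 5.8
finger_force: 40.0
```

Request:
jog_arm --pt "0 0 -0.01 0 0 0 1" --pt "0 0 -0.02 0 0 0 1" --pt "0 0 -0.02 0 0 0 1"

```text
clock: 13.85
eef_pos: [550.3, 274.8, 54.2]
eef_rot: [3.141, 0.003, 0.29]
wrist_force: [0.2, 0.4, -1.0]
finger_gap: 5.8
finger_force: 40.0
```

Request:
jog_arm --pt "0 0 -0.01 0 0 0 1" --pt "0 0 -0.015 0 0 0 1" --pt "0 0 -0.015 0 0 0 1"

```text
clock: 14.1
eef_pos: [550.5, 274.9, 52.7]
eef_rot: [3.141, 0.003, 0.29]
wrist_force: [-0.8, 0.1, 0.5]
finger_gap: 5.7
finger_force: 40.0
```

Request:
jog_arm --pt "0 0 -0.006 0 0 0 1" --pt "0 0 -0.012 0 0 0 1" --pt "0 0 -0.012 0 0 0 1"

```text
clock: 14.35
eef_pos: [550.9, 275.0, 52.5]
eef_rot: [3.141, 0.002, 0.29]
wrist_force: [-3.2, -1.8, 11.2]
finger_gap: 5.7
finger_force: 40.0
```

Run:
```python
from cell import manip
from h import *
np.set_printoptions(precision=1,suppress=True)
c=manip.camera("scene"); pickle.dump(c,open("scene5.pkl","wb")); st=manip.read_state(); print(st["wrist_force"],st["moment"],st["eef_pos"])
# holes: dark blobs, on the near face of the plate
a=st["eef_rot"][2];ex=np.array([np.cos(a),np.sin(a),0]);n=np.array([-np.sin(a),np.cos(a),0]);P=st["eef_pos"]*[1,1,0]-3*n
g=cv2.cvtColor(c["frame"],cv2.COLOR_RGB2GRAY); b=cv2.morphologyEx(g,cv2.MORPH_BLACKHAT,np.ones((5,5),np.uint8))
k,l,s_,ce=cv2.connectedComponentsWithStats((b>25).astype(np.uint8))
o,d=ray(c,ce); X=o+d*(((P-o)@n)/(d@n))[:,None]
for x,s in zip(X,s_):
    u=(x-P)@ex
    if 3<=s[4]<25 and -140<u<15 and 10<x[2]<70: print(x,u,s[4])
```

```text
[-2.7 -1.4 10.6] [-0.3  0.8 -0. ] [550.8 275.   52.5]
[540.8 268.9  55.8] -11.4285615585947 9
[552.5 272.4  24.7] 0.8202723916983085 13
[487.2 252.9  65.5] -67.28795613709438 3
[521.4 263.1  36. ] -31.572083642840795 3
[491.8 254.3  35.3] -62.51475620809258 4
[463.7 245.9  36.1] -91.80921873350927 3
[434.  237.1  55. ] -122.8283660746293 6
[432.8 236.7  21.6] -124.02774578309297 4
```

Floor contact: 11 N at TCP z 52.5, plate hole-row centre at z≈36 (expected 37), plate centre ≈(491,257) as wanted. I'll relax the push and release.

Request:
jog_arm --pt "0 0 0.008 0 0 0 1" --pt "0 0 0.008 0 0 0 1" --pt "0 0 0.008 0 0 0 0.85" --pt "0 0 0.008 0 0 0 0.8" --pt "0 0 0.008 0 0 0 0.6" --pt "0 0 0.008 0 0 0 0.5" --pt "0 0 0.008 0 0 0 0.5" --pt "0 0 0.008 0 0 0 0.5" --grip_force 10

```text
clock: 15.07
eef_pos: [550.4, 274.8, 52.1]
eef_rot: [3.141, 0.003, 0.29]
wrist_force: [0.5, -0.3, 0.3]
finger_gap: 41.8
finger_force: 0.0
```

Request:
jog_arm --pt "0 0 0.1 0 0 0 0.5" --pt "0 0 0.3 0 0 0 0.5" --pt "0 0 0.6 0 0 0 0.5" --pt "0 0 1 0 0 0 0.5" --pt "0 0 1 0 0 0 0.5"

```text
clock: 15.48
eef_pos: [552.4, 275.7, 180.6]
eef_rot: [-3.141, -0.007, 0.29]
wrist_force: [0.4, -0.2, 1.3]
finger_gap: 46.9
finger_force: 0.0
```

Request:
jog_arm --pt "-0.3 -0.2 0.5 0 0 0 0.5" --pt "-0.6 -0.5 0.8 0 0 0 0.5" --pt "-0.9 -0.8 0.8 0 0 0 0.5" --pt "-1 -1 0.8 0 0 0 0.5" --pt "-1 -1 0.8 0 0 0 0.5"

```text
clock: 15.9
eef_pos: [428.8, 153.8, 269.8]
eef_rot: [3.141, 0.001, 0.29]
wrist_force: [0.4, -0.2, 0.3]
finger_gap: 47.1
finger_force: 0.0
```

Request:
jog_arm --pt "-0.3 -0.3 0 0 0 0 0.5" --pt "-0.6 -0.6 0 0 0 0 0.5" --pt "-0.7 -0.9 0 0 0 0 0.5" --pt "-0.7 -1 0 0 0 0 0.5" --pt "-0.7 -1 0 0 0 0 0.5"

```text
clock: 16.32
eef_pos: [345.3, 32.3, 269.4]
eef_rot: [3.14, 0.001, 0.287]
wrist_force: [-0.1, 0.4, -0.4]
finger_gap: 47.2
finger_force: 0.0
```

Request:
jog_arm --pt "-0.1 -0.3 0 0 0 0 0.5" --pt "-0.1 -0.6 0 0 0 0 0.5" --pt "-0.1 -0.9 0 0 0 0 0.5" --pt "-0.1 -1 0 0 0 0 0.5" --pt "-0.1 -1 0 0 0 0 0.5"

```text
clock: 16.73
eef_pos: [334.6, -86.8, 268.6]
eef_rot: [3.141, 0.003, 0.286]
wrist_force: [-0.1, 0.8, -0.5]
finger_gap: 47.6
finger_force: 0.0
```

Run:
```python
from cell import manip
from h import *
np.set_printoptions(precision=1,suppress=True)
for n in("scene","top"): pickle.dump(manip.camera(n),open(n+"6.pkl","wb"))
c=load("scene6");t=load("top6"); print(manip.read_state()["eef_pos"])
a=.29;ex=np.array([np.cos(a),np.sin(a),0]);n=np.array([-np.sin(a),np.cos(a),0]);P=np.array([491,257,0])-3*n
g=cv2.cvtColor(c["frame"],cv2.COLOR_RGB2GRAY); b=cv2.morphologyEx(g,cv2.MORPH_BLACKHAT,np.ones((5,5),np.uint8))
k,l,s_,ce=cv2.connectedComponentsWithStats((b>25).astype(np.uint8))
o,d=ray(c,ce); X=o+d*(((P-o)@n)/(d@n))[:,None]
for x,s in zip(X,s_):
    u=(x-P)@ex
    if 3<=s[4]<25 and abs(u)<80 and 10<x[2]<70: print("hole",x,u,s[4])
# top view: bright plate top edge at z=62
cr=t["frame"][150:225,195:265].min(2).astype(float)
q=((proj(t,[[491+k*ex[0],257+k*ex[1],62] for k in(-80,-70,-60,0,60,70,80)])-[195,150])); print(q.round(1).tolist())
for r in range(0,75,5): print(r,cr[r,::2].astype(int).tolist())
```

```text
[334.7 -84.7 268.5]
[[42.5, 67.4], [41.1, 62.9], [39.8, 58.4], [31.7, 31.6], [23.8, 5.1], [22.5, 0.8], [21.1, -3.6]]
0 [61, 54, 59, 57, 61, 59, 58, 58, 57, 55, 61, 86, 68, 47, 29, 32, 49, 56, 53, 56, 54, 55, 54, 54, 55, 55, 53, 53, 53, 57, 52, 50, 50, 52, 50]
5 [55, 55, 55, 55, 61, 59, 57, 57, 52, 54, 136, 254, 254, 105, 33, 27, 35, 38, 43, 37, 31, 49, 57, 50, 52, 49, 50, 53, 54, 54, 54, 55, 51, 50, 49]
10 [54, 53, 56, 58, 58, 59, 57, 59, 55, 47, 52, 193, 255, 248, 121, 219, 252, 253, 253, 245, 117, 35, 34, 25, 32, 48, 52, 54, 55, 55, 57, 55, 54, 51, 53]
15 [63, 55, 43, 44, 58, 55, 84, 226, 252, 253, 253, 252, 253, 255, 230, 148, 242, 253, 254, 253, 244, 221, 137, 57, 38, 49, 52, 51, 51, 53, 52, 53, 54, 55, 51]
20 [54, 50, 58, 65, 52, 41, 43, 129, 248, 253, 254, 253, 251, 255, 255, 186, 165, 249, 254, 254, 252, 211, 51, 46, 51, 51, 55, 49, 50, 51, 50, 52, 53, 52, 50]
25 [50, 51, 53, 54, 64, 61, 77, 201, 238, 252, 254, 254, 253, 252, 255, 254, 154, 180, 251, 254, 254, 252, 177, 39, 43, 49, 51, 47, 50, 50, 51, 53, 51, 52, 52]
30 [49, 48, 47, 48, 60, 65, 47, 88, 85, 217, 253, 254, 254, 
[... 638 characters left out ...]
 254, 254, 253, 252, 255, 245, 139, 197, 252, 254, 253, 251, 153, 39, 50, 48, 47, 49, 48, 49, 50]
55 [50, 46, 52, 50, 50, 51, 50, 47, 48, 51, 59, 76, 175, 244, 253, 254, 253, 253, 254, 255, 226, 138, 218, 250, 245, 229, 188, 83, 53, 52, 48, 49, 53, 47, 49]
60 [54, 50, 50, 52, 50, 51, 51, 47, 49, 49, 49, 50, 47, 128, 244, 250, 246, 233, 209, 253, 255, 171, 46, 49, 49, 47, 49, 50, 49, 47, 50, 50, 51, 52, 49]
65 [52, 48, 49, 47, 48, 51, 49, 47, 49, 48, 46, 50, 49, 47, 49, 51, 52, 48, 47, 84, 175, 196, 123, 53, 47, 49, 49, 49, 49, 50, 48, 47, 50, 47, 46]
70 [47, 47, 50, 47, 48, 53, 50, 49, 50, 47, 49, 49, 50, 47, 55, 52, 50, 50, 50, 50, 50, 47, 47, 48, 48, 46, 47, 49, 50, 50, 52, 49, 49, 46, 49]
```

Run:
```python
from h import *
np.set_printoptions(precision=1,suppress=True,linewidth=150)
t=load("top6"); g=t["frame"].min(2).astype(np.float32)
t0=load("top0")["frame"].min(2).astype(np.float32)
a=.289;ex=np.array([np.cos(a),np.sin(a),0]);n=np.array([-np.sin(a),np.cos(a),0]);C=np.array([491,257,0])
def prof(img,us,v,z,d,w=0):
    X=[C+[0,0,z]+(u*ex+v*n) for u in us]; p=proj(t,X).astype(np.float32); return cv2.remap(img,p[:,0].reshape(1,-1),p[:,1].reshape(1,-1),cv2.INTER_LINEAR)[0]
def edges(us,p,th=150):
    i=np.where(p>th)[0]; return us[i[0]],us[i[-1]]
us=np.arange(-90,90.1,.5)
for v in(-2,0,2,4): print("plate top v",v,edges(us,prof(g,us,v,62,0)))
for v in(-20,-15,15,20): print("stand v",v,edges(us,prof(t0,us,v,30,0)), edges(us,prof(g,us,v,30,0)))
# lateral profile across the plate outside/inside the stand
vs=np.arange(-14,14.1,1)
for u in(-63,-40,0,40,63): print(u,[int(prof(g,[u],v,62,0)[0]) for v in vs])
# scene: plate corners
c=load("scene6"); cv2.imwrite("pics/final.png",crop(c,245,140,80,75,8))
h=c["frame"].min(2).astype(np.float32)
print("scene front-end col profile; predicted corner px",proj(c,[C+s*70*ex-3*n+[0,0,z] for s in(-1,1) for z in(12,62)]).round(1).tolist())
b=cv2.Laplacian(cv2.GaussianBlur(h,(0,0),1.2),cv2.CV_32F)
mx=cv2.dilate(b,np.ones((5,5)));ys,xs=np.where((b==mx)&(b>5)); P=C-3*n
o,d=ray(c,np.c_[xs,ys]); X=o+d*(((P-o)@n)/(d@n))[:,None]; u=(X-P)@ex
for x,uu,y_,x_ in zip(X,u,ys,xs):
    if abs(uu)<72 and 30<x[2]<62: print("dark",x_,y_,uu.round(1),x[2].round(1),b[y_,x_].round(1))
```

```text
plate top v -2 (np.float64(-76.5), np.float64(68.5))
plate top v 0 (np.float64(-76.5), np.float64(70.0))
plate top v 2 (np.float64(-75.5), np.float64(70.5))
plate top v 4 (np.float64(-73.5), np.float64(70.0))
stand v -20 (np.float64(-57.0), np.float64(57.0)) (np.float64(-57.5), np.float64(57.5))
stand v -15 (np.float64(-57.0), np.float64(57.0)) (np.float64(-57.5), np.float64(57.0))
stand v 15 (np.float64(-57.0), np.float64(56.5)) (np.float64(-58.0), np.float64(57.0))
stand v 20 (np.float64(-57.0), np.float64(56.5)) (np.float64(-58.0), np.float64(57.0))
-63 [115, 109, 97, 85, 79, 73, 73, 79, 92, 117, 152, 192, 234, 245, 253, 254, 255, 254, 252, 246, 224, 199, 172, 145, 138, 134, 134, 132, 134]
-40 [252, 250, 245, 238, 219, 195, 172, 150, 144, 150, 168, 201, 234, 244, 253, 254, 254, 254, 254, 253, 252, 252, 252, 252, 252, 252, 253, 253, 253]
0 [252, 248, 243, 226, 205, 181, 158, 143, 142, 146, 178, 211, 232, 248, 253, 254, 255, 255, 254, 254, 253, 252, 252, 252, 252, 253, 253, 253, 253]
40 [252, 252, 249, 242, 232, 206, 180, 162, 146, 160, 185, 213, 237, 252, 254, 255, 255, 255, 254, 253, 252, 251, 251, 251, 252, 252, 252, 253, 253]
63 [30, 27, 26, 27, 27, 29, 31, 44, 59, 100, 149, 191, 228, 250, 253, 254, 254, 254, 250, 243, 213, 169, 126, 93, 66, 59, 53, 53, 53]
scene front-end col profile; predicted corner px [[259.9, 199.1], [259.1, 185.4], [304.1, 167.5], [305.0, 153.3]]
dark 297 167 45.8 32.8 16.9
dark 290 168 23.1 47.1 15.7
dark 285 170 7.4 52.5 11.1
dark 281 172 -4.9 55.3 9.5
dark 277 174 -17.1 58.1 9.3
dark 274 176 -26.1 58.5 9.1
dark 278 181 -14.1 30.8 6.4
dark 267 183 -47.2 51.2 6.9
```

```bash
python3 -c "
from cell import manip
print(manip.sign_off())"
```

```text
the job is handed in; nothing more can be done
None
```

The plate was tipped, stayed tipped by itself, and was drawn out by its raised end and released in the stand slot, fully down, level and centred to about 1 mm; I handed it in at about 17 s, with no contact seen with the vial, dish, tin or screwdriver, though I did not check their positions again afterwards.

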